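Line up soap bars on the stamping sled and hold its index plunger out

TASK

Line up the three soap bars on the wooden sled of the stamping jig while its index pin still locks it: one bar centred on each black line, in any order, lying flat, lengthwise along the line, with its end up against the rear fence. Then pull the jig's black plunger knob straight up as far as it goes, so that its pin is clear of the hole in the sled's steel strip, and finish while holding it there in the gripper, so that I can slide the sled under the stamp guide. Leave the sled where it stands, the bars in their row and the other things on the bench alone.

Things in the scene. Friction and masses are not known exactly. Their poses are not given: they have to be found in the camera images.
- bar_rose: Rose pink soap bar, 55 mm wide (its x axis) x 78 mm long (its y axis) x 26 mm high, 0.1 kg, loose on the sled. Origin at the centre of its underside. At the start it lies flat, off its line, away from the fence and askew.
- bar_olive: Olive green soap bar, 55 mm wide (its x axis) x 77 mm long (its y axis) x 25 mm high, 0.1 kg, loose on the sled. Origin at the centre of its underside. At the start it lies flat, off its line, away from the fence and askew.
- bar_black: Charcoal black soap bar, 55 mm wide (its x axis) x 80 mm long (its y axis) x 28 mm high, 0.1 kg, loose on the sled. Origin at the centre of its underside. At the start it lies flat, off its line, away from the fence and askew.
- jig: Stamping jig fixed to the bench: aluminium base with rails, the wooden sled on it, a blue arm with a brass guide bush at its right rear, the index plunger on a steel bracket at its right front. Origin on the bench under the middle of the sled; x points away from the robot to the fence, y along the sled to the left, z up.
- deck (a point): Middle of the sled's deck top, 45 mm above the bench; axes as the jig's. The pale wooden deck reaches x -95 to +80, y -193 to +193 mm. Along its rear edge a darker fence, 15 mm thick, front face at x +65, 18 mm high. Three thin black lines cross it from front to fence at y +105, 0, -105. Below its front edge runs a steel strip with four index holes, 10 mm thick, top 14 mm below the deck.
- bush (a point): Centre of the brass guide bush's top, the highest part of the blue arm: 74 mm above the deck, at x +25, y -225 mm in the jig frame. The arm is 56 mm wide along y and reaches from x 0 back to +111 mm.
- line0 (a point): Left line (y +105 in the jig frame): point on top of the deck where the line meets the front face of the fence; axes as the jig's. A bar in place has its centre about 39 mm in front of it (-x).
- line1 (a point): Middle line (y 0), same kind of point.
- line2 (a point): Right line (y -105), same kind of point.
- knob (a point): Point inside the index plunger's black mushroom knob (31 mm across, 32 mm high, axis vertical), on its axis, 14 mm below its top; moves with it. Seated: 79.5 mm above the bench, at x -113, y -175 mm in the jig frame. Below are a thin stem and a steel body 27 mm across, up to 59 mm above the bench, on a bracket 44 mm wide, top at 43 mm.
- plunger (a joint): Index plunger, m: 0 = pin seated in the sled's hole, 0.016 = pulled up to its stop. The pin leaves the strip at about 0.009 and stands well clear beyond 0.013. A spring pulls it back down: 6 N at 0, 14 N at 0.016; let go, it snaps back.
- sled (a joint): Slide of the sled, m: 0 = load position, held by the pin with 2 mm play; grows as it moves right (jig -y). Unlocked, it moves stiffly, from 5 N.
- wood_stamp: Turned wooden hand stamp, 35 mm across, 64 mm high, standing on the bench; leave alone. Origin at the centre of its underside.
- tape_ring: Roll of beige tape lying on the bench, 100 mm across, 25 mm high; leave alone. Origin at the centre of its underside.
- green_marker: Green marker pen, 135 mm long, lying on the bench; leave alone. Origin at the centre of its underside.

How it is judged:
By the outcome, as a careful person would: the job done as asked, in the order asked, and still so for the second after the job is handed in, while the arm keeps its last pose, push and grip.
It also fails if it takes over 51 s, if anything falls off the work surface, if the arm or the gripper's body presses on something with over 40 N, if the wrist force passes 120 N, or if a joint passes its speed limit or range.

ROBOT

A 6-joint arm with a two-finger parallel gripper is mounted at the origin on a cart in front of the work surface, level with it; the furniture and walls round the work are solid. World frame = base frame: x ahead of the robot, y to its left, z up, the work surface at z = 0. Lengths are in m, angles in rad, forces in N, time in s.
With the tool pointing down it reaches from about 0.3 to 0.875 m from the base axis. Payload 6.4 kg.
Tool frame: the origin (TCP) lies midway between the tips of the shut fingers; the grasp point (between the pads) lies 19 mm behind it; z points along the fingers, y is the line along which they close (so a half turn about z gives the same grasp; the last joint's range is limited). The gripper opens to 85 mm and grips with 20 to 120 N. Pads are 22 mm wide; open, the fingers measure 114 mm over their backs; the gripper's body (76 mm by 85 mm) begins 54 mm behind the grasp point. The pads swing forward as they close: fully open they stand 13 mm farther back than shut.
Start: joints at [-1.442, 0.181, 1.607, -0, 1.354, -0.206], TCP at [0.189, -0.543, 0.231] pointing down, gripper open.
Joint ranges: [-2.99, 2.99], [-0.89, 2.07], [0.3, 2.58], [-1.14, 4.28], [0, 2.63], [-3.12, 3.12]. Speed limits (rad/s): [2.57, 2.57, 3.01, 3.14, 3.14, 3.14].

INTERFACE

Orientations are given as a unit quaternion [w, x, y, z].
In Python, from bench import ctrl gives the robot as it stands. The module is installed in compiled form; this text tells all that it offers.
- The arm moves only by the tool move_arm, never from a script. Its argument "plan" is one flat list of numbers, 6 for each row, row after row: the shift along the world's x, y, z in units of 50 mm (1.0 is 50 mm), then the turn, a rotation vector about the world's x, y, z in rad. A call has 1 to 10 rows; each row is the pose to reach, as a shift and turn from the pose commanded when the call began; what a row does not reach only later rows make up. A row lasts 1/8 s, in which the tool goes at most 62.5 mm and 10.7 degrees, less where a joint would pass 70% of its speed; a pose out of reach is approached as far as the arm can. A call with a gripper value outside its range is refused whole. "grip" is the finger opening in mm, from 0 to 85.4, set as the call begins (left out, the last holds). The fingers move at their own pace and stop on an object; the grip force is fixed at half the most. Time passes only in rows, so rows that repeat a pose let the fingers close. It gives the time, the measured TCP pose, the force, the opening and the grip force at its end, in the units of the state.
- ctrl.get_obs(): the state, without advancing time (a new reading comes with each control period).
- ctrl.camera(name): name is "side" or "top"; returns a dict with "pixels" (420x560x3 uint8, red, green, blue), "fx", "fy", "cx", "cy" (pixels), "origin" and "attitude" of the camera in the world. Camera axes: x right, y down, z forward; pixel columns grow to the right and rows downward; lengths in m; the calibration is good to about 2 mm. A picture is of the moment at which its call begins. There is no depth.
- ctrl.hand_in(): hands the job in; it is judged then, once.
The state is a dict: "time_s": time; "q": joint angles; "dq": joint speeds; "joint_efforts": joint torques, N m; "eef_pos": TCP position; "eef_rot": TCP orientation; "wrist_force": force on the tool from outside, world axes, zero at the start; "torque": the same for the moment, N m; "opening": opening from 0.0 (shut) to 1.0 (fully open); "grasp_force": force on a finger pad.
Only numpy, scipy, OpenCV 4.12 (cv2) and the standard library are available. Lean on these libraries where they do the work, as an engineer would, in place of code of your own. Each camera call takes 0.05 s, during which the arm holds its last target. There are 200 camera calls.

## Working session

There is one attempt and no reset: what is moved stays moved. The work goes in short steps, Python scripts to look and compute and a tool call to move; the robot and the scene stay as the last step left them, time stands still between calls to the robot, and variables do not carry over. Pictures are saved under pics/ and viewed, at most 10 in all, crops included, and the job is handed in when it is done.

Besides the shell and the picture viewer there is one more tool, called after "Emit:" as a command line: name --argument value ..., lists and objects as JSON in quotes. move_arm: Moves the arm, as the interface text tells. Its arguments: {"type":"object","properties":{"plan":{"type":"array"},"grip":{"type":"number"}},"required":["plan"]}

```bash
mkdir -p pics; cat > h.py <<'E'
import numpy as np, cv2
from bench import ctrl
from scipy.spatial.transform import Rotation as R
def shot(n,f=None):
    c=ctrl.camera(n)
    if f: cv2.imwrite('pics/'+f,cv2.cvtColor(c['pixels'],cv2.COLOR_RGB2BGR))
    return c
def rot(c):
    a=np.array(c['attitude'],float)
    return a if a.shape==(3,3) else R.from_quat(a,scalar_first=True).as_matrix()
def onz(c,uv,z):
    uv=np.atleast_2d(uv).astype(float)
    d=np.c_[(uv[:,0]-c['cx'])/c['fx'],(uv[:,1]-c['cy'])/c['fy'],np.ones(len(uv))]@rot(c).T
    o=np.array(c['origin']); return o+d*((z-o[2])/d[:,2])[:,None]
def proj(c,p):
    q=(np.atleast_2d(p)-np.array(c['origin']))@rot(c)
    return np.c_[c['fx']*q[:,0]/q[:,2]+c['cx'],c['fy']*q[:,1]/q[:,2]+c['cy']]
E
python3 - <<'E'
from h import *
for n in('top','side'):
    c=shot(n,n+'0.png'); print(n,c['origin'],c['attitude'],c['fx'],c['cx'],c['cy'])
print(ctrl.get_obs())
E
```

```text
top [-0.26041366  0.17123721  1.3528467 ] [ 0.17485402 -0.56206796  0.77201362 -0.23979295] 510.2868275683491 282.8698231917292 216.0833301836449
side [0.40880991 0.98735297 0.86480141] [ 0.03033328 -0.05293959  0.88266968 -0.46601665] 537.8740146623041 268.56373328587154 203.83327915435862
{'time_s': 0.1, 'q': array([-1.44229523e+00,  1.81470715e-01,  1.60791520e+00,  1.21618518e-05,
        1.35378353e+00, -2.06303770e-01]), 'dq': array([-0.00067742, -0.00373624, -0.00196882, -0.00079044, -0.00010535,
       -0.00086639]), 'joint_efforts': array([ 6.48517562e-04, -4.45875764e+01, -3.52237308e+01, -2.47781609e-04,
        4.12494584e-03,  2.28002278e-05]), 'eef_pos': array([ 0.18888973, -0.54256567,  0.23046853]), 'eef_rot': array([-7.87568942e-04,  9.86020816e-01,  1.66620313e-01,  3.65947069e-05]), 'wrist_force': array([ 0.25276235,  0.08341182, -0.43045064]), 'torque': array([ 0.0097258 , -0.02945983, -0.02209818]), 'grasp_force': 0.0, 'opening': 1.0000997168913668}
```

View pics/top0.png

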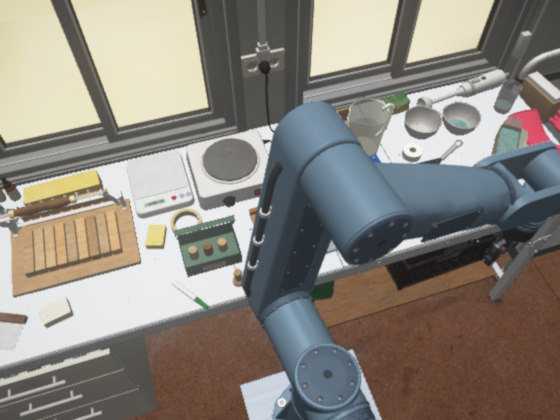

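View pics/side0.png

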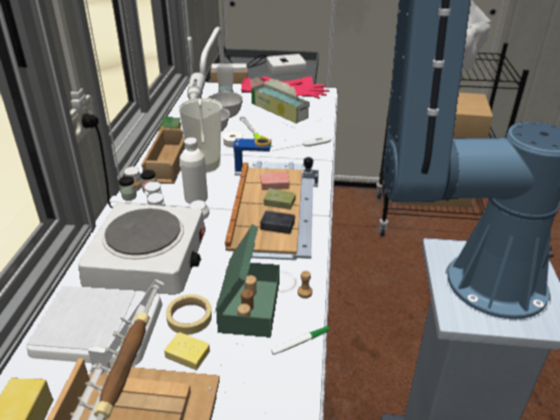

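The side view shows the sled (about 235–310, 165–250), with rose (275,180), olive (279,199) and black (277,221) on it and the knob at (309,163). The arm blocks the top view.

```bash
python3 - <<'E'
from h import *
c=shot('side'); im=cv2.cvtColor(c['pixels'],cv2.COLOR_RGB2BGR)
cv2.imwrite('pics/s1.png',cv2.resize(im[120:265,210:350],None,fx=4.1,fy=4.1,interpolation=cv2.INTER_CUBIC))
for uv,z in(((309,161),.0795),((277,221),.07),((279,199),.07),((275,180),.07),((231,247),.063),((246,166),.063),((300,250),.045)): print(uv,onz(c,uv,z)[0].round(3))
E
```

```text
(309, 161) [ 0.462 -0.389  0.08 ]
(277, 221) [ 0.524 -0.095  0.07 ]
(279, 199) [ 0.529 -0.194  0.07 ]
(275, 180) [ 0.55  -0.288  0.07 ]
(231, 247) [0.621 0.012 0.063]
(246, 166) [ 0.645 -0.367  0.063]
(300, 250) [ 0.46  -0.018  0.045]
```

View pics/s1.png

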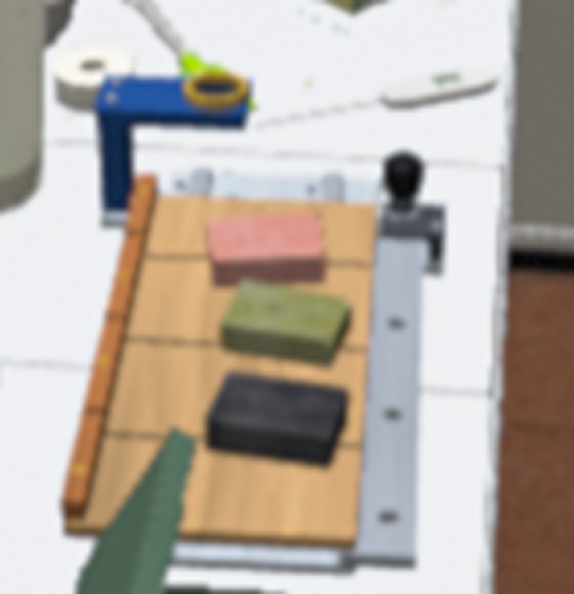

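The crop (4.1x) shows the three bars near their lines, all tilted. The line/fence meetings are at about (155,257), (124,341) and (107,434), and the knob is at (403,175). I'll fit the jig and bars from these.

```bash
cat > m.py <<'E'
from h import *
def P(c,pts,z): return onz(c,np.array(pts)/4.1+[209.6,119.6],z)[:,:2]
def fit(c,crop):
    J=np.array([[65,-105],[65,0],[65,105],[-95,-105],[-95,0],[-95,105],[-95,193],[-95,-193]])/1000
    W=P(c,crop,.045); jm,wm=J.mean(0),W.mean(0)
    H=(J-jm).T@(W-wm); a=np.arctan2(H[0,1]-H[1,0],H[0,0]+H[1,1]); r=np.array([[np.cos(a),-np.sin(a)],[np.sin(a),np.cos(a)]])
    t=wm-r@jm; return t,a,r,(W-(J@r.T+t))*1000
E
python3 - <<'E'
from m import *
c=shot('side')
t,a,r,e=fit(c,[(155,257),(124,341),(107,434),(374,265),(366,350),(361,445),(355,546),(378,204)])
print('jig',t.round(4),np.degrees(a).round(2)); print(e.round(1))
print('knob',(r@[-.113,-.175]+t).round(4), 'eye',P(c,[(403,180)],.0795), 'reproj',(proj(c,[*(r@[-.113,-.175]+t),.0795])-[209.6,119.6])*4.1)
for n,h,q in(('rose',.026,[(207,219),(316,212),(325,260),(213,264)]),('olive',.025,[(247,282),(350,297),(330,348),(221,325)]),('black',.028,[(232,374),(346,386),(333,441),(210,420)])):
    w=P(c,q,.045+h); ed=np.roll(w,-1,0)-w
    L=np.linalg.norm(ed,axis=1); d=ed[0]-ed[2]
    ang=np.degrees(np.arctan2(-d[1],-d[0]));ce=w.mean(0)
    print(n,'c',ce.round(4),'jigc',((ce-t)@r*1000).round(1),'ang',ang.round(1),'relative',(ang-np.degrees(a)).round(1),'L',(L*1000).round(0))
for i,y in enumerate((.105,0,-.105)): print(i,(r@[.026,y]+t).round(4))
E
```

```text
jig [ 0.5695 -0.203 ] 1.77
[[-5.5 -0.2]
 [ 2.   0.7]
 [-1.3 -1.2]
 [ 1.3 -2.5]
 [ 2.1 -2.3]
 [ 0.6 -3.3]
 [-0.8  6.6]
 [ 1.7  2.2]]
knob [ 0.4619 -0.3814] eye [[ 0.4638576  -0.37365554]] reproj [[406.37605287 174.75567956]]
rose c [ 0.5535 -0.2977] jigc [-18.9 -94.2] ang 12.1 relative 10.3 L [77. 63. 76. 59.]
olive c [ 0.5292 -0.209 ] jigc [-40.4  -4.7] ang -11.3 relative -13.1 L [71. 61. 75. 54.]
black c [ 0.5221 -0.1021] jigc [-44.2 102.3] ang -6.6 relative -8.4 L [72. 58. 77. 50.]
0 [ 0.5922 -0.0972]
1 [ 0.5955 -0.2022]
2 [ 0.5987 -0.3071]
```

Emit:
move_arm --plan '[6.66, 8.82, -1.2, 0, 0, -0.45, 6.66, 8.82, -1.2, 0, 0, -0.45, 6.66, 8.82, -1.2, 0, 0, -0.45, 6.66, 8.82, -1.2, 0, 0, -0.45, 6.66, 8.82, -1.2, 0, 0, -0.45, 6.66, 8.82, -1.2, 0, 0, -0.45, 6.66, 8.82, -1.2, 0, 0, -0.45, 6.66, 8.82, -1.2, 0, 0, -0.45, 6.66, 8.82, -1.2, 0, 0, -0.45, 6.66, 8.82, -1.2, 0, 0, -0.45]' --grip 74

```text
time_s: 1.45
eef_pos: [0.523, -0.0985, 0.1705]
eef_rot: [-0.001, 0.998, -0.055, -0.0]
wrist_force: [-0.7, -0.3, 0.1]
opening: 0.868
grasp_force: 0.0
```

```bash
python3 - <<'E'
from h import *
a=shot('top')['pixels'];c=shot('side')
o=ctrl.get_obs(); print(o['time_s'],o['eef_pos'],o['eef_rot'],o['q'],o['opening'])
b=c['pixels'][90:270,200:360]
im=np.hstack([cv2.resize(a,(400,300)),cv2.resize(b,(400,450),interpolation=cv2.INTER_CUBIC)[:300]]) if 0 else np.hstack([cv2.copyMakeBorder(cv2.resize(a,(400,300)),0,150,0,0,0),cv2.resize(b,(400,450),interpolation=cv2.INTER_CUBIC)])
cv2.imwrite('pics/b2.png',im[:,:,::-1])
E
```

```text
1.55 [ 0.52179748 -0.10152034  0.17092105] [ 4.70481463e-05  9.98397525e-01 -5.65874389e-02 -4.91048696e-04] [-4.15349860e-01  1.48456602e-01  1.77282847e+00 -4.60781458e-04
  1.22119416e+00  1.26883987e+00] 0.8657135047982356
```

View pics/b2.png

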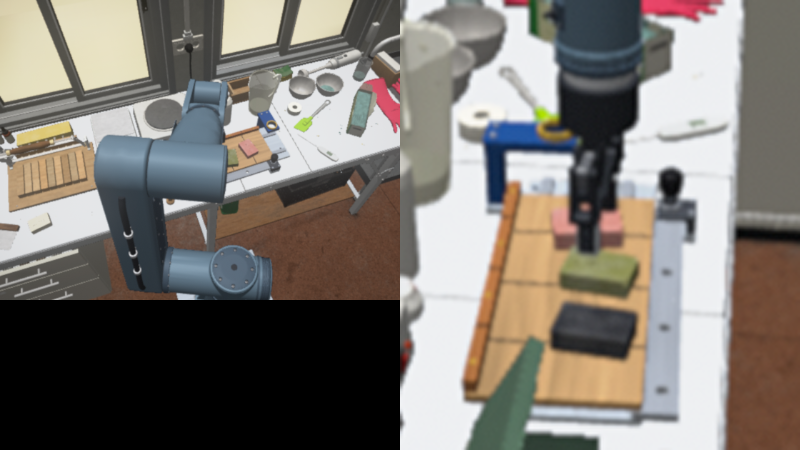

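The gripper hangs above the sled toward black. The top view now shows rose, olive, the right part of the jig and the knob (about (383,225) at full size). I'll take an enlarged top crop for the second measurement.

```bash
python3 - <<'E'
from h import *
a=shot('top')['pixels'][150:260,300:420]
cv2.imwrite('pics/t3.png',cv2.resize(a,None,fx=5,fy=5,interpolation=cv2.INTER_CUBIC)[:,:,::-1])
E
```

```text
(no output)
```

View pics/t3.png

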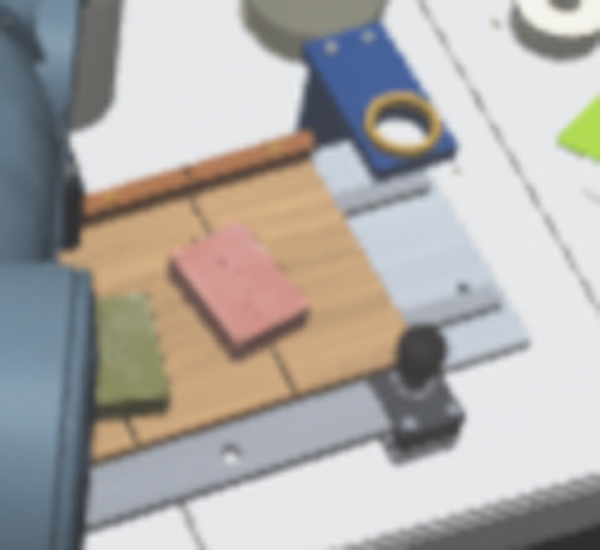

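The top crop (5x) shows line2 running from (192,202) at the fence to (296,392) at the front. The line1 front end is at (137,445), the bush at (403,123) and the knob at (421,352). The rose top corners are (238,222), (308,300), (238,340) and (171,263).

```bash
python3 - <<'E'
from m import *
c=shot('top'); s=shot('side')
T=lambda p,z: onz(c,np.array(p)/5+[299.6,149.6],z)[:,:2]
W=np.r_[T([(192,202),(296,392),(137,445)],.045),T([(403,123)],.119)]
J=np.array([[65,-105],[-95,-105],[-95,0],[25,-225]])/1000
Ws=np.r_[P(s,[(155,257),(124,341),(107,434),(374,265),(366,350),(361,445),(378,204)],.045),P(s,[(215,89)],.119)]
Js=np.array([[65,-105],[65,0],[65,105],[-95,-105],[-95,0],[-95,105],[-95,-193],[25,-225]])/1000
def kab(J,W):
    jm,wm=J.mean(0),W.mean(0);H=(J-jm).T@(W-wm);a=np.arctan2(H[0,1]-H[1,0],H[0,0]+H[1,1])
    r=np.array([[np.cos(a),-np.sin(a)],[np.sin(a),np.cos(a)]]);t=wm-r@jm;return t,a,r,(W-J@r.T-t)*1000
for n,j,w in(('top',J,W),('side',Js,Ws),('both',np.r_[J,Js],np.r_[W,Ws])):
    t,a,r,e=kab(j,w);print(n,t.round(4),np.degrees(a).round(2),e.round(1).tolist(),'knob',(r@[-.113,-.175]+t).round(4))
for z in(.0795,.085): print('knob top',T([(421,350)],z).round(4),'side',P(s,[(403,177)],z).round(4))
w=T([(238,222),(308,300),(238,340),(171,263)],.071);ed=np.roll(w,-1,0)-w
print('rose',w.mean(0).round(4),((w.mean(0)-t)@r*1000).round(1),np.linalg.norm(ed,axis=1).round(3),np.degrees(np.arctan2(*(ed[2]-ed[0])[::-1])).round(1))
for y in (.105,0,-.105): print((r@[.026,y]+t).round(4))
E
```

```text
top [ 0.5713 -0.2025] 2.33 [[-1.9, -0.2], [1.9, -0.9], [0.3, 0.4], [-0.3, 0.7]] knob [ 0.4655 -0.3819]
side [ 0.5695 -0.2029] 2.19 [[-6.3, -0.8], [1.9, 0.1], [-0.6, -1.8], [0.4, -1.9], [2.1, -1.7], [1.3, -2.7], [0.2, 2.7], [1.0, 6.1]] knob [ 0.4633 -0.3821]
both [ 0.5701 -0.2027] 2.31 [[-0.6, 0.0], [3.2, -0.7], [1.5, 0.6], [1.0, 1.0], [-7.1, -1.1], [1.4, -0.1], [-0.9, -2.1], [-0.3, -1.9], [1.5, -1.7], [1.0, -2.6], [-0.7, 2.8], [0.0, 5.9]] knob [ 0.4642 -0.3821]
knob top [[ 0.4678 -0.3828]] side [[ 0.4641 -0.3779]]
knob top [[ 0.4646 -0.3804]] side [[ 0.4637 -0.3683]]
rose [ 0.5548 -0.3005] [-19.2 -97.1] [0.071 0.054 0.069 0.054] 15.0
[ 0.5918 -0.0967]
[ 0.596  -0.2017]
[ 0.6003 -0.3066]
```

Emit:
move_arm --plan '[0, 0, -1.2, 0, 0, 0, 0, 0, -2.0, 0, 0, 0, 0, 0, -2.5, 0, 0, 0, 0, 0, -2.5, 0, 0, 0]'

```text
time_s: 2.2
eef_pos: [0.5198, -0.1027, 0.0446]
eef_rot: [-0.001, 0.998, -0.059, -0.002]
wrist_force: [-1.1, -0.9, 0.1]
opening: 0.87
grasp_force: 0.0
```

Emit:
move_arm --plan '[0, 0, 0, 0, 0, 0, 0, 0, 0, 0, 0, 0, 0, 0, 0, 0, 0, 0, 0, 0, 0, 0, 0, 0]' --grip 40

```text
time_s: 2.7
eef_pos: [0.5232, -0.103, 0.0481]
eef_rot: [0.001, 0.998, -0.058, 0.001]
wrist_force: [-1.2, -1.8, 7.2]
opening: 0.634
grasp_force: 64.7
```

Emit:
move_arm --plan '[0, 0, 0.08, 0, 0, 0, 0.4, 0.04, 0.08, 0, 0, 0.155, 0.8, 0.08, 0.08, 0, 0, 0.155, 1.2, 0.1, 0.08, 0, 0, 0.155, 1.2, 0.1, 0.06, 0, 0, 0.155]'

```text
time_s: 3.32
eef_pos: [0.5829, -0.0969, 0.0496]
eef_rot: [0.0, 1.0, 0.02, 0.001]
wrist_force: [-0.2, -0.0, -1.1]
opening: 0.634
grasp_force: 63.7
```

Emit:
move_arm --plan '[0.04, 0, 0, 0, 0, 0, 0.08, 0, 0, 0, 0, 0, 0.12, 0, 0, 0, 0, 0]'

```text
time_s: 3.7
eef_pos: [0.5877, -0.0971, 0.0493]
eef_rot: [-0.0, 1.0, 0.02, -0.0]
wrist_force: [-0.2, -0.9, -1.1]
opening: 0.633
grasp_force: 63.7
```

Emit:
move_arm --plan '[0.04, 0, -0.04, 0, 0, 0, 0.08, 0, -0.04, 0, 0, 0]'

```text
time_s: 3.95
eef_pos: [0.589, -0.0972, 0.0481]
eef_rot: [-0.0, 1.0, 0.02, -0.004]
wrist_force: [-22.4, -0.5, 20.0]
opening: 0.631
grasp_force: 66.3
```

Emit:
move_arm --plan '[0.03, 0, 0, 0, 0, 0, 0.05, 0, 0, 0, 0, 0]'

```text
time_s: 4.2
eef_pos: [0.589, -0.0972, 0.0481]
eef_rot: [-0.0, 1.0, 0.021, -0.006]
wrist_force: [-30.8, -1.4, 28.1]
opening: 0.637
grasp_force: 67.1
```

Emit:
move_arm --plan '[-0.06, 0, 0.03, 0, 0, 0]'

```text
time_s: 4.32
eef_pos: [0.589, -0.0972, 0.0487]
eef_rot: [-0.0, 1.0, 0.02, -0.003]
wrist_force: [-2.1, -0.2, -3.1]
opening: 0.632
grasp_force: 63.6
```

Emit:
move_arm --plan '[0, 0, 0, 0, 0, 0, 0, 0, 0, 0, 0, 0, 0, 0, 0.5, 0, 0, 0, 0, 0, 2, 0, 0, 0]' --grip 72

```text
time_s: 4.82
eef_pos: [0.5892, -0.0962, 0.1337]
eef_rot: [-0.001, 1.0, 0.02, -0.003]
wrist_force: [0.5, -1.1, 0.2]
opening: 0.849
grasp_force: 0.0
```

```bash
python3 - <<'E'
from h import *
o=ctrl.get_obs();print(o['eef_pos'],o['eef_rot'],o['wrist_force'])
E
```

```text
[ 0.58921518 -0.09618933  0.13374543] [-0.00142078  0.99979666  0.0198368  -0.00333579] [ 0.51307753 -1.09745384  0.17458334]
```

```bash
python3 - <<'E'
from m import *
c=shot('top'); s=shot('side')
w=onz(c,np.array([(145,292),(168,402)])/5+[299.6,149.6],.070)[:,:2]
v=P(s,[(247,282),(350,297),(330,348),(221,325)],.070)
d=w[0]-w[1];print(w,v,np.linalg.norm(d),np.degrees(np.arctan2(d[1],d[0])))
n=np.array([-d[1],d[0]])/np.linalg.norm(d);print('centre from top',w.mean(0)+n*.0275)
im=s['pixels'][120:265,210:350]
cv2.imwrite('pics/s4.png',cv2.resize(im,None,fx=4.1,fy=4.1,interpolation=cv2.INTER_CUBIC)[:,:,::-1])
E
```

```text
[[ 0.56517766 -0.24276048]
 [ 0.48524833 -0.22713645]] [[ 0.5595006  -0.24266347]
 [ 0.4897567  -0.23229495]
 [ 0.49756832 -0.1713718 ]
 [ 0.57005781 -0.18950028]] 0.08144206105335962 -11.060317071672872
centre from top [ 0.53048866 -0.20795926]
```

View pics/s4.png

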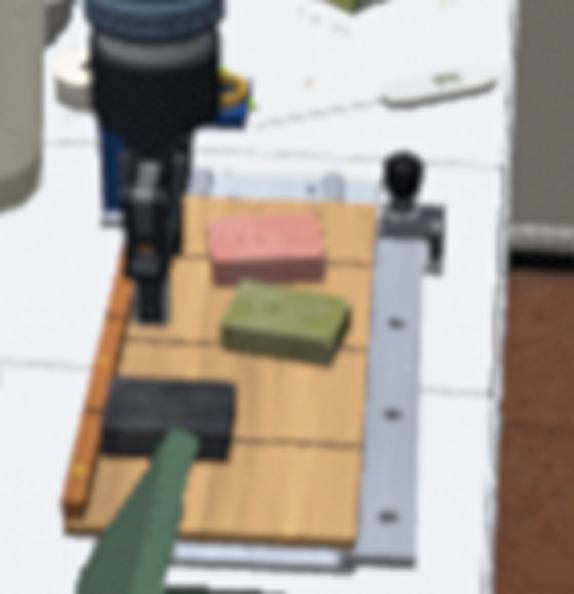

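Black sits at the fence with its front end at about x=235, and the line emerges at (235,441). It may be a few mm to the right, so I'll measure both edges against the line at deck height.

```bash
cat > chk.py <<'E'
from m import *
def prof(s,x,ya,yb,z):
    # brightness along world y at given x on plane z (jig-aligned x offset), returns ys, values
    ys=np.arange(ya,yb,.0005); t=np.array([.571,-.2026]);a=np.radians(2.3)
    J=np.c_[np.full(len(ys),x),ys]; r=np.array([[np.cos(a),-np.sin(a)],[np.sin(a),np.cos(a)]])
    uv=proj(s,np.c_[J@r.T+t,np.full(len(ys),z)]).astype(np.float32)
    return ys,cv2.remap(s['pixels'],uv[None,:,0],uv[None,:,1],cv2.INTER_CUBIC)[0].astype(float)
E
python3 - <<'E'
from chk import *
s=shot('side')
for x in(-.05,-.04,-.03,-.022):
    ys,v=prof(s,x,.09,.12,.045);i=v.sum(1).argmin();print('line',x,ys[i].round(4))
for x in(-.012,-.006,0,.006):
    ys,v=prof(s,x,.11,.16,.045);g=np.gradient(cv2.GaussianBlur(v.sum(1)[None],(9,1),0)[0]);print('base near edge',x,ys[g.argmax()].round(4))
    ys,v=prof(s,x,.05,.10,.073);g=np.gradient(cv2.GaussianBlur(v.sum(1)[None],(9,1),0)[0]);print('top far edge',x,ys[g.argmin()].round(4))
E
```

```text
line -0.05 0.1015
line -0.04 0.1025
line -0.03 0.103
line -0.022 0.1025
base near edge -0.012 0.125
top far edge -0.012 0.0815
base near edge -0.006 0.1255
top far edge -0.006 0.078
base near edge 0 0.126
top far edge 0 0.0785
base near edge 0.006 0.1265
top far edge 0.006 0.079
```

Emit:
move_arm --plan '[-0.4, -0.8, 0, 0, 0, -0.12, -1.0, -1.8, 0, 0, 0, -0.236, -1.23, -2.23, 0, 0, 0, -0.236, -1.23, -2.23, -0.6, 0, 0, -0.236, -1.23, -2.23, -1.4, 0, 0, -0.236, -1.23, -2.23, -2.0, 0, 0, -0.236, -1.23, -2.23, -2.0, 0, 0, -0.236]'

```text
time_s: 5.85
eef_pos: [0.5304, -0.2095, 0.0366]
eef_rot: [0.001, 0.995, -0.098, 0.0]
wrist_force: [-2.8, -3.1, 11.9]
opening: 0.84
grasp_force: 5.8
```

Emit:
move_arm --plan '[0, 0, 0, 0, 0, 0, 0, 0, 0, 0, 0, 0, 0, 0, 0, 0, 0, 0, 0, 0, 0, 0, 0, 0]' --grip 40

```text
time_s: 6.35
eef_pos: [0.5337, -0.2106, 0.0414]
eef_rot: [0.002, 0.995, -0.098, 0.004]
wrist_force: [-6.0, 2.9, 35.7]
opening: 0.614
grasp_force: 71.1
```

Emit:
move_arm --plan '[0, 0, 0.16, 0, 0, 0, 0, 0, 0.18, 0, 0, 0, 0.4, 0.05, 0.18, 0, 0, 0.12, 0.8, 0.1, 0.18, 0, 0, 0.236, 1.04, 0.12, 0.18, 0, 0, 0.236, 1.04, 0.12, 0.18, 0, 0, 0.236]'

```text
time_s: 7.1
eef_pos: [0.5818, -0.2022, 0.0442]
eef_rot: [-0.0, 1.0, 0.019, -0.001]
wrist_force: [-0.6, -0.0, -1.5]
opening: 0.616
grasp_force: 62.4
```

Emit:
move_arm --plan '[0.06, 0, -0.02, 0, 0, 0, 0.12, 0, -0.02, 0, 0, 0, 0.16, 0, -0.02, 0, 0, 0]'

```text
time_s: 7.48
eef_pos: [0.59, -0.2027, 0.0444]
eef_rot: [0.0, 1.0, 0.02, 0.0]
wrist_force: [0.5, 0.0, -0.5]
opening: 0.612
grasp_force: 62.4
```

Emit:
move_arm --plan '[0.04, 0, -0.02, 0, 0, 0, 0.08, 0, -0.02, 0, 0, 0]'

```text
time_s: 7.72
eef_pos: [0.594, -0.2026, 0.0432]
eef_rot: [-0.0, 1.0, 0.02, -0.0]
wrist_force: [-0.8, 0.6, -0.6]
opening: 0.615
grasp_force: 62.4
```

Emit:
move_arm --plan '[0.03, 0, 0, 0, 0, 0, 0.06, 0, 0, 0, 0, 0]'

```text
time_s: 7.98
eef_pos: [0.597, -0.2026, 0.0433]
eef_rot: [-0.0, 1.0, 0.02, -0.0]
wrist_force: [0.7, -0.1, -1.4]
opening: 0.614
grasp_force: 62.4
```

Emit:
move_arm --plan '[0.03, 0, 0, 0, 0, 0, 0.06, 0, 0, 0, 0, 0]'

```text
time_s: 8.22
eef_pos: [0.5975, -0.2025, 0.043]
eef_rot: [-0.001, 1.0, 0.02, -0.003]
wrist_force: [-12.8, -0.2, 6.8]
opening: 0.61
grasp_force: 62.8
```

Emit:
move_arm --plan '[0.02, 0, 0, 0, 0, 0, 0.04, 0, 0, 0, 0, 0]'

```text
time_s: 8.48
eef_pos: [0.5975, -0.2024, 0.0425]
eef_rot: [-0.001, 1.0, 0.02, -0.005]
wrist_force: [-20.7, -0.8, 9.5]
opening: 0.615
grasp_force: 62.8
```

Emit:
move_arm --plan '[-0.04, 0, 0.0, 0, 0, 0]'

```text
time_s: 8.6
eef_pos: [0.5975, -0.2025, 0.0425]
eef_rot: [-0.001, 1.0, 0.02, -0.003]
wrist_force: [-4.6, -0.8, 0.1]
opening: 0.616
grasp_force: 62.3
```

Emit:
move_arm --plan '[0, 0, 0, 0, 0, 0, 0, 0, 0.04, 0, 0, 0, 0, 0, 0.5, 0, 0, 0, 0, 0, 1.2, 0, 0, 0, 0, 0, 2.0, 0, 0, 0]' --grip 72

```text
time_s: 9.22
eef_pos: [0.6001, -0.2023, 0.1442]
eef_rot: [-0.0, 1.0, 0.02, -0.0]
wrist_force: [-0.2, -0.2, -0.1]
opening: 0.843
grasp_force: 0.0
```

```bash
python3 - <<'E'
from m import *
o=ctrl.get_obs();print(o['eef_pos'],o['eef_rot'])
s=shot('side');c=shot('top')
b=s['pixels'][120:265,210:350]; a=c['pixels'][130:280,280:420]
cv2.imwrite('pics/s5.png',np.hstack([cv2.resize(a,(400,420),interpolation=cv2.INTER_CUBIC),cv2.resize(b,(400,420),interpolation=cv2.INTER_CUBIC)])[:,:,::-1])
E
```

```text
[ 0.6000776  -0.20234115  0.14419647] [-1.52212484e-04  9.99799407e-01  2.00280320e-02 -3.63857281e-05]
```

View pics/s5.png

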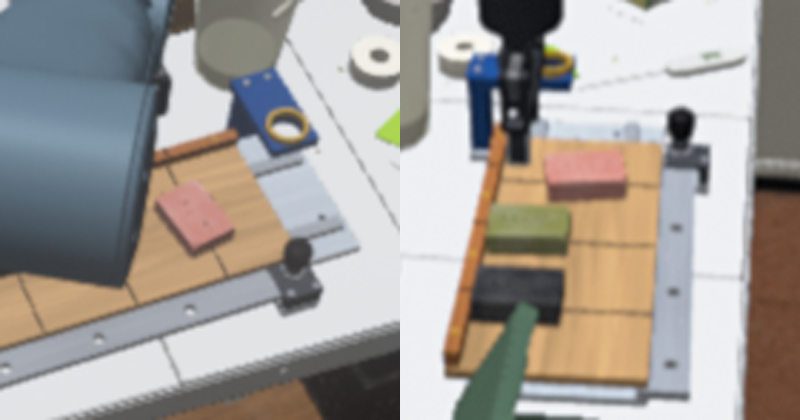

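Olive is now at the fence on its line. Rose is next.

Emit:
move_arm --plan '[-0.3, -0.8, 0, 0, 0, 0.1, -0.7, -1.6, 0, 0, 0, 0.195, -0.92, -1.94, 0, 0, 0, 0.195, -0.92, -1.94, -0.6, 0, 0, 0.195, -0.92, -1.94, -1.4, 0, 0, 0.195, -0.92, -1.94, -1.94, 0, 0, 0.195, -0.92, -1.94, -1.94, 0, 0, 0.195]'

```text
time_s: 10.2
eef_pos: [0.5524, -0.2976, 0.0435]
eef_rot: [-0.002, 0.993, 0.117, -0.002]
wrist_force: [-0.2, -0.6, 0.6]
opening: 0.844
grasp_force: 0.0
```

Emit:
move_arm --plan '[0, 0, 0, 0, 0, 0, 0, 0, 0, 0, 0, 0, 0, 0, 0, 0, 0, 0, 0, 0, 0, 0, 0, 0]' --grip 40

```text
time_s: 10.7
eef_pos: [0.5549, -0.3001, 0.0479]
eef_rot: [0.001, 0.993, 0.117, 0.001]
wrist_force: [-0.1, 0.5, 5.8]
opening: 0.632
grasp_force: 64.6
```

Emit:
move_arm --plan '[0, 0, 0.06, 0, 0, 0, 0.3, -0.08, 0.06, 0, 0, -0.1, 0.64, -0.15, 0.06, 0, 0, -0.195, 0.64, -0.15, 0.04, 0, 0, -0.195]'

```text
time_s: 11.2
eef_pos: [0.5865, -0.3072, 0.0482]
eef_rot: [0.0, 1.0, 0.021, 0.0]
wrist_force: [-1.3, 1.4, -0.9]
opening: 0.636
grasp_force: 63.9
```

Emit:
move_arm --plan '[0.05, 0, -0.02, 0, 0, 0, 0.1, 0, -0.02, 0, 0, 0, 0.14, 0, -0.02, 0, 0, 0, 0.18, 0, -0.02, 0, 0, 0]'

```text
time_s: 11.7
eef_pos: [0.5938, -0.3072, 0.0479]
eef_rot: [0.0, 1.0, 0.021, -0.001]
wrist_force: [-3.6, 0.4, 5.1]
opening: 0.635
grasp_force: 64.6
```

Emit:
move_arm --plan '[0.04, 0, 0, 0, 0, 0, 0.08, 0, 0, 0, 0, 0]'

```text
time_s: 11.95
eef_pos: [0.5979, -0.3072, 0.0479]
eef_rot: [0.0, 1.0, 0.021, -0.001]
wrist_force: [-4.5, -0.5, 5.2]
opening: 0.638
grasp_force: 64.6
```

Emit:
move_arm --plan '[0.04, 0, 0, 0, 0, 0, 0.08, 0, 0, 0, 0, 0]'

```text
time_s: 12.2
eef_pos: [0.6017, -0.3072, 0.0479]
eef_rot: [0.0, 1.0, 0.021, -0.001]
wrist_force: [-10.2, -0.9, 7.7]
opening: 0.634
grasp_force: 64.9
```

Emit:
move_arm --plan '[0.03, 0, 0, 0, 0, 0, 0.05, 0, 0, 0, 0, 0]'

```text
time_s: 12.45
eef_pos: [0.6017, -0.3073, 0.0479]
eef_rot: [-0.001, 1.0, 0.021, -0.004]
wrist_force: [-18.1, 0.7, 15.5]
opening: 0.631
grasp_force: 65.8
```

Emit:
move_arm --plan '[-0.04, 0, 0.02, 0, 0, 0]'

```text
time_s: 12.58
eef_pos: [0.6016, -0.3072, 0.0482]
eef_rot: [-0.0, 1.0, 0.021, -0.001]
wrist_force: [-0.9, -0.3, -1.9]
opening: 0.635
grasp_force: 63.9
```

Emit:
move_arm --plan '[0, 0, 0, 0, 0, 0, 0, 0, 0.04, 0, 0, 0, 0, 0, 0.5, 0, 0, 0, 0, 0, 1.2, 0, 0, 0, 0, 0, 2.2, 0, 0, 0]' --grip 72

```text
time_s: 13.2
eef_pos: [0.6031, -0.3066, 0.1597]
eef_rot: [-0.0, 1.0, 0.02, -0.001]
wrist_force: [0.2, -0.4, 0.2]
opening: 0.843
grasp_force: 0.0
```

Emit:
move_arm --plan '[-1.0, 0, 0, 0, 0, 0, -2.0, 0, 0, 0, 0, 0, -2.6, -0.5, 0, 0, 0, 0, -2.6, -0.5, 0, 0, 0, 0]'

```text
time_s: 13.7
eef_pos: [0.4724, -0.3338, 0.1604]
eef_rot: [0.001, 1.0, 0.019, 0.001]
wrist_force: [-0.2, 0.4, -0.2]
opening: 0.846
grasp_force: 0.0
```

```bash
python3 - <<'E'
from chk import *
o=ctrl.get_obs();print(o['time_s'],o['eef_pos'],o['eef_rot'])
s=shot('side')
for n,y,z in(('black',.105,.073),('olive',0,.070),('rose',-.105,.071)):
  L=[prof(s,x,y-.015,y+.015,.045) for x in(-.06,-.05,-.04,-.03)]
  l=np.median([ys[v.sum(1).argmin()] for ys,v in L]); A=[];B=[]
  for x in(-.006,0,.006,.012):
    ys,v=prof(s,x,y+.01,y+.05,.045);g=np.gradient(cv2.GaussianBlur(v.sum(1)[None],(9,1),0)[0]);A.append(ys[g.argmax()])
    ys,v=prof(s,x,y-.045,y-.01,z);g=np.gradient(cv2.GaussianBlur(v[:,2][None],(9,1),0)[0]);B.append(ys[abs(g).argmax()])
  print(n,'line',l.round(4),'near',np.round(A,4),'far',np.round(B,4),'mid',(np.median(A)+np.median(B)).round(4)/2)
b=s['pixels'][120:265,210:350]
cv2.imwrite('pics/s6.png',cv2.resize(b,None,fx=4.1,fy=4.1,interpolation=cv2.INTER_CUBIC)[:,:,::-1])
E
```

```text
13.7 [ 0.47243677 -0.33383861  0.16042145] [1.12585428e-03 9.99826590e-01 1.85723295e-02 7.68832542e-04]
black line 0.1015 near [0.1255 0.1255 0.1255 0.153 ] far [0.078  0.078  0.0615 0.0615] mid 0.0976
olive line -0.0035 near [0.019  0.0195 0.02   0.0205] far [-0.042  -0.0425 -0.043  -0.043 ] mid -0.0115
rose line -0.1087 near [-0.081  -0.0845 -0.084  -0.084 ] far [-0.1475 -0.147  -0.1465 -0.1465] mid -0.1154
```

View pics/s6.png

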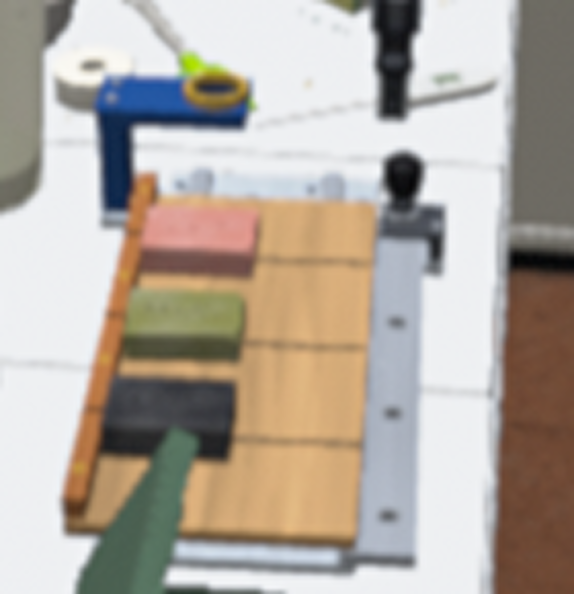

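All three bars lie square against the fence over their lines (line exits at (256,261), (243,345) and (235,441)). One top look will check sideways centring.

```bash
python3 - <<'E'
from m import *
c=shot('top')
cv2.imwrite('pics/t7.png',cv2.resize(c['pixels'][150:260,260:420],None,fx=5,fy=5,interpolation=cv2.INTER_CUBIC)[:,:,::-1])
s=shot('side')
t=np.array([.571,-.2026]);a=np.radians(2.3);r=np.array([[np.cos(a),-np.sin(a)],[np.sin(a),np.cos(a)]])
for n,y,l,h in(('black',.1015,.08,.028),('olive',-.0035,.077,.025),('rose',-.1087,.078,.026)):
    pts=[(.065-l,y+k*.0275,z) for z in(.045,.045+h) for k in(1,-1)]
    print(n,[((proj(s,[*(r@[p[0],p[1]]+t),p[2]])[0]-[209.6,119.6])*4.1).round(0).tolist() for p in pts])
E
```

```text
black [[228.0, 465.0], [236.0, 412.0], [228.0, 428.0], [235.0, 376.0]]
olive [[238.0, 367.0], [244.0, 320.0], [237.0, 335.0], [244.0, 289.0]]
rose [[252.0, 280.0], [258.0, 238.0], [252.0, 248.0], [258.0, 207.0]]
```

View pics/t7.png

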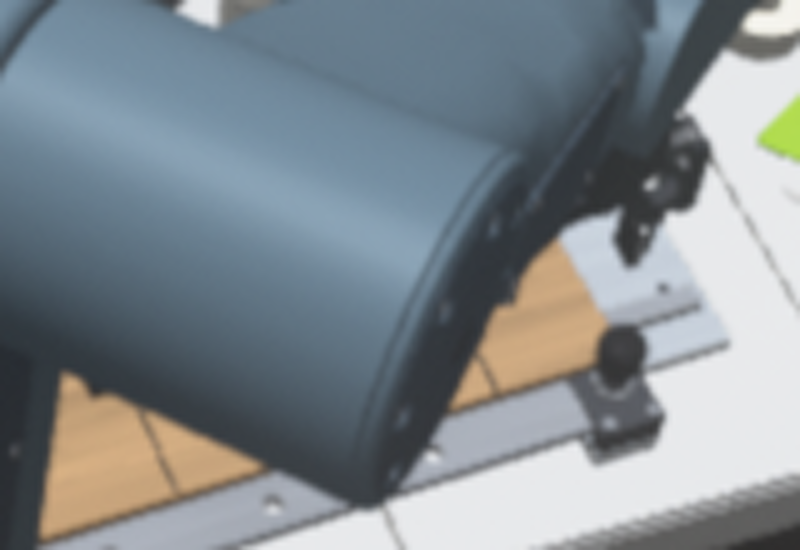

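Top is blocked, but the seen edges match the side-view predictions for centred bars: about 5 crop px of symmetric rounding, within 2 mm. On to the knob at about (0.465, -0.3815).

Emit:
move_arm --plan '[-0.16, -0.97, 0, 0, 0, 0, -0.16, -0.97, -0.3, 0, 0, 0, -0.16, -0.97, -1.0, 0, 0, 0, -0.16, -0.97, -1.7, 0, 0, 0, -0.16, -0.97, -1.94, 0, 0, 0, -0.16, -0.97, -1.94, 0, 0, 0]'

```text
time_s: 14.6
eef_pos: [0.4657, -0.3795, 0.0606]
eef_rot: [-0.001, 1.0, 0.02, -0.001]
wrist_force: [1.0, 0.3, -0.4]
opening: 0.838
grasp_force: 0.0
```

```bash
python3 - <<'E'
from m import *
o=ctrl.get_obs();print(o['time_s'],o['eef_pos'],o['eef_rot'],o['wrist_force'],o['opening'])
b=shot('side')['pixels'][130:205,250:350]
cv2.imwrite('pics/s8.png',cv2.resize(b,None,fx=7,fy=7,interpolation=cv2.INTER_CUBIC)[:,:,::-1])
E
```

```text
14.6 [ 0.46565374 -0.37948859  0.06060342] [-8.06268162e-04  9.99791767e-01  2.03834939e-02 -5.34678507e-04] [ 0.98044546  0.32355818 -0.39835445] 0.8378832899871987
```

View pics/s8.png

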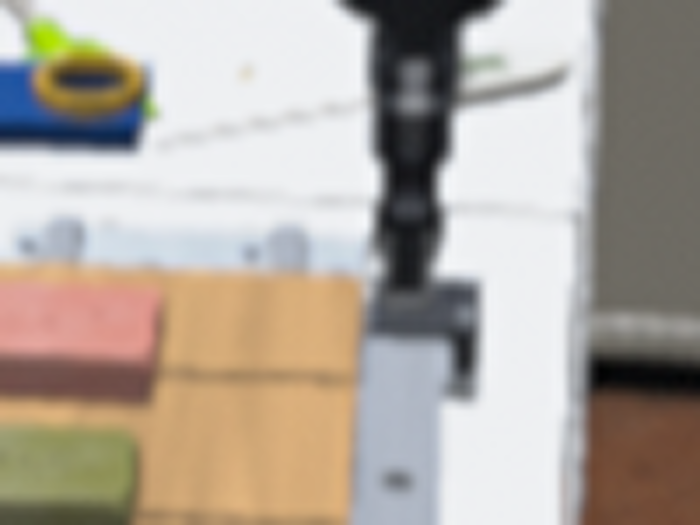

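The finger at (408,250) stands squarely over the knob's column above the bracket. Closing.

Emit:
move_arm --plan '[0, 0, 0.02, 0, 0, 0, 0, 0, 0.02, 0, 0, 0, 0, 0, 0.02, 0, 0, 0, 0, 0, 0.02, 0, 0, 0, 0, 0, 0.02, 0, 0, 0, 0, 0, 0.02, 0, 0, 0]' --grip 15

```text
time_s: 15.4
eef_pos: [0.4661, -0.3817, 0.064]
eef_rot: [0.001, 1.0, 0.02, 0.001]
wrist_force: [-1.5, -0.3, 6.1]
opening: 0.33
grasp_force: 58.8
```

Emit:
move_arm --plan '[0, 0, 0.06, 0, 0, 0, 0, 0, 0.12, 0, 0, 0, 0, 0, 0.18, 0, 0, 0, 0, 0, 0.24, 0, 0, 0, 0, 0, 0.28, 0, 0, 0, 0, 0, 0.28, 0, 0, 0]'

```text
time_s: 16.15
eef_pos: [0.4659, -0.3815, 0.0755]
eef_rot: [0.001, 1.0, 0.02, 0.001]
wrist_force: [5.6, -6.8, -12.7]
opening: 0.333
grasp_force: 60.0
```

Emit:
move_arm --plan '[0, 0, 0.03, 0, 0, 0, 0, 0, 0.06, 0, 0, 0]'

```text
time_s: 16.4
eef_pos: [0.4659, -0.3815, 0.0782]
eef_rot: [0.001, 1.0, 0.02, 0.001]
wrist_force: [6.3, -6.9, -14.0]
opening: 0.337
grasp_force: 60.0
```

Emit:
move_arm --plan '[0, 0, 0.02, 0, 0, 0, 0, 0, 0.04, 0, 0, 0]'

```text
time_s: 16.65
eef_pos: [0.4659, -0.3815, 0.08]
eef_rot: [0.001, 1.0, 0.02, 0.001]
wrist_force: [6.3, -7.6, -15.1]
opening: 0.335
grasp_force: 60.1
```

Emit:
move_arm --plan '[0, 0, 0.02, 0, 0, 0, 0, 0, 0.03, 0, 0, 0]'

```text
time_s: 16.9
eef_pos: [0.4658, -0.3814, 0.0802]
eef_rot: [0.001, 1.0, 0.02, 0.001]
wrist_force: [9.6, -11.6, -25.2]
opening: 0.33
grasp_force: 60.8
```

Emit:
move_arm --plan '[0, 0, -0.01, 0, 0, 0, 0, 0, -0.01, 0, 0, 0, 0, 0, -0.01, 0, 0, 0]'

```text
time_s: 17.27
eef_pos: [0.4658, -0.3814, 0.0802]
eef_rot: [0.001, 1.0, 0.02, 0.001]
wrist_force: [7.7, -9.0, -19.4]
opening: 0.335
grasp_force: 61.4
```

```bash
python3 - <<'E'
from h import *
a=cv2.imread('pics/s6.png'); s=shot('side')
b=cv2.resize(s['pixels'][120:265,210:350],None,fx=4.1,fy=4.1,interpolation=cv2.INTER_CUBIC)[:,:,::-1]
d=cv2.absdiff(a,np.ascontiguousarray(b)).max(2)
print('diff on bars/deck',d[205:540,60:350].mean(),d[205:540,60:350].max(),'strip',d[300:560,370:415].max())
o=ctrl.get_obs();print(o['time_s'],o['eef_pos'],o['wrist_force'],o['grasp_force'],o['opening'])
E
```

```text
diff on bars/deck 0.8684096757591353 4 strip 2
17.325 [ 0.46585602 -0.38145284  0.08023126] [  7.99566035  -8.56906153 -19.90275365] 61.40769142715726 0.33165016041513545
```

The bars and sled are unchanged, and the plunger is held steady at its stop.

```bash
python3 -c "
from bench import ctrl
print(ctrl.hand_in())"
```

```text
the job is handed in; nothing more can be done
None
```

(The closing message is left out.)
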